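# Tip the cavity cover over onto the felt mat

### The job

Take the red-handled steel lifter out of the tool rack, turn it so that it is held flat with its steel underside down, slide the blade under the lip of the black control-cavity cover on the side away from the blue felt mat, and with the blade tip the cover over onto the mat, so that it ends up lying flat and wholly on the mat with its copper-lined inside up. Then lay the lifter flat on the bare bench, handle side up. Keep the gripper itself off the polished cover, and leave everything else where it is.

Things in the scene. Friction and masses are not known exactly. Their poses are not given: they have to be found in the camera images.
- lifter: Flat steel strip 170 x 32 x 2.5 mm with a red handle block 90 x 32 x 12 riveted on the upper side of its rear half; 0.14 kg, balanced 8 behind the middle. Origin: middle of the strip's underside. +x to the blade tip (x = +85; handle x = -85 to +5, bare blade +5 to +85), y across the width, +z from underside to handle side (handle top z = 14.5). Starts on edge in one place of the rack
- lifter_grip (a point): Point inside the lifter's handle, at lifter x = -30, y = 0, z = 7. At the start the lifter's x (to the tip) points away from the robot, its y straight up (origin 46 mm above the bench, edges at 30 and 62) and its z (handle side) to the rack's -y. Set on edge on the bench it stands by itself on the 14.5 thick handle; pushed over away from the handle side it falls on to its underside
- rack: Low wooden tool rack fixed to the bench, base 190 (x) x 130 (y) x 12 mm high. Origin: middle of its underside. Two notched cross boards 12 thick at x = -70 and +70; tools lie along x, on edge, in notches 19 wide at y = -32 and +32, notch floors 30 and board tops 44 high. Between the boards only the tools stand above 12
- cover: Guitar cavity cover, 0.1 to 0.2 kg: polished black plate 104 (x) x 144 (y) x 4 mm, with a centred copper-lined panel 86 x 126 x 5 on its inside. Origin: middle of the copper face; +z to the polished face (panel z = 0 to 5, plate 5 to 9). Starts copper side down on the bench, so the plate overhangs as a lip 9 wide, 5 above the bench; +x edge 8 to 20 from the mat. Too wide for the gripper
- cover_lip (a point): Middle of the underside of the cover's lip on its -x side, away from the mat (cover x = -47.5, y = 0, z = 5). A blade slid in here goes 9 mm and meets the panel; pushed on lightly, the cover slides on the bench until it comes up against the mat's edge, and when this lip is raised it pivots there
- mat: Blue felt-faced board fixed on the bench, 150 (x) x 210 (y) x 14 mm thick. Origin: middle of its underside, z up. The cover lies before its -x edge. A cover tipped over here lands with about 25 mm hanging over this edge and can be pushed on
- beam: Bystander: aluminium fret-levelling beam 170 x 32 x 14.5 with a dark strip of abrasive on one face, on edge in the other place of the rack. Origin: middle of the abrasive face, axes as the lifter's
- driver: Bystander: black-handled screwdriver, 190 long, lying on the bench right of the mat
- jar: Bystander: clear screw jar, 60 across, 75 high. Origin: middle of its underside
- polish: Bystander: amber polish bottle, 48 across, 130 high, left of the mat. Origin: middle of its underside
- pickup: Bystander: chrome guitar pickup in a black ring, 45 x 91 x 22, left of the cover. Origin: middle of its underside
- bridge: Bystander: brass guitar bridge bar, 22 x 102 x 22, left of the mat. Origin: middle of its underside

How it is judged:
On the way, in this order (a step that is already met when the one before it is completed fails the run):
1. the lifter is out of the rack and held in the gripper flat, underside down (within 35 degrees of level) (contact force between the fingers and lifter above 2 N and angle between lifter's own z axis and vertical below 0.6 rad and contact force between lifter and rack below 0.01 N), for 0.2 s.
2. the cover is raised on its far edge by the lifter, to between 35 and 95 degrees (angle between cover's own z axis and vertical between 0.61 and 1.66 rad and contact force between lifter and cover above 0.1 N), for 0.1 s.
At the end, for the whole second after the job is handed in: cover flat on the felt mat, copper side up (within 6 degrees), its middle within 26 mm of the mat's middle along the mat's x and 36 mm along its y (so it lies wholly on the mat); lifter flat on the bare bench, underside down, not touching the cover; both at rest (angle between cover's own z axis and vertical above 3.04 rad and z of cover in the frame of mat between 0.019 and 0.027 m and x of cover in the frame of mat between -0.026 and 0.026 m and y of cover in the frame of mat between -0.036 and 0.036 m and linear speed of each of cover, lifter below 0.02 m/s and angle between lifter's own z axis and vertical below 0.08 rad and height (world z) of lifter below 0.006 m and contact force between lifter and cover below 0.05 N).
It fails at once if the gripper or arm touches the cover (contact force between any of the fingers, the arm and cover above 0.5 N).
It fails at once if a bystander is moved by more than 30 mm (distance of any of beam, driver, jar, polish, pickup, bridge from where it was at the start of the episode above 0.03 m).
It also fails if it takes over 64 s, if anything falls off the work surface, if the arm or the gripper's body presses on something with over 40 N, if the wrist force passes 120 N, or if a joint passes its speed limit or range.

### The arm

A 6-joint arm with a two-finger parallel gripper is mounted at the origin on the work surface. World frame = base frame: x ahead of the robot, y to its left, z up, the work surface at z = 0. Lengths are in m, angles in rad, forces in N, time in s.
With the tool pointing down it reaches from about 0.4 to 0.825 m from the base axis. Payload 7 kg.
Tool frame: the origin (TCP) lies between the finger pads; the fingertips stand 22 mm ahead of it and the grasp point (between the pads) lies 3 mm ahead of it; z points along the fingers, y is the line along which they close (so a half turn about z gives the same grasp; the last joint's range is limited). The gripper opens to 88 mm and grips with 3 to 60 N. Pads are 19 mm wide; open, the fingers measure 130 mm over their backs; the gripper's body (78 mm by 193 mm) begins 47 mm behind the grasp point.
Start: joints at [-0.848, 0.359, 0.012, 0, -1.224, -0.288], TCP at [0.284, -0.612, 0.249] pointing down, gripper open.
Joint ranges: [-3.07, 3.07], [-1.43, 2.12], [-1.02, 1.25], [-3.03, 1.67], [-3.05, -0], [-3.03, 3.03]. Speed limits (rad/s): [2.39, 2.39, 3.01, 3.14, 3.14, 3.14].

### API

Orientations are given as a rotation vector (axis times angle).
In Python, from workcell import manip gives the robot as it stands.
- The arm moves only by the tool step_arm, never from a script. Its argument "increments" is a list of rows, each an object of numbers: "tx", "ty", "tz": the shift along the tool's x, y, z in cm; "wx", "wy", "wz": the turn, a rotation vector about the tool's x, y, z in rad; "claw": the closure, from 0 (fully open) to 1 (shut). A call has 1 to 10 rows; each row shifts and turns the commanded pose from where the row before left it, along the tool's axes as they then stand; what a row does not reach is not made up. A row lasts 1/8 s, in which the tool goes at most 62.5 mm and 10.7 degrees, less where a joint would pass 70% of its speed; a pose out of reach is approached as far as the arm can. A call with a gripper value outside its range is refused whole. The fingers move at their own pace and stop on an object; the grip force is fixed at half the most. Time passes only in rows, so rows that do not move let the fingers close. It gives the time, the measured TCP pose, the force, the opening and the grip force at its end, in the units of the state.
- manip.observe(): the state, without advancing time (a new reading comes with each control period).
- manip.capture(name): name is "side" or "top"; returns (picture, depth): 384x512x3 uint8, blue, green, red; 384x512 float32, m along the optical axis (not along the pixel's ray), 0 where there is no reading.
- manip.calibration(name): a dict with "vfov" (degrees; the focal length in pixels is half the picture's height over the tangent of half this angle, whatever the lens; pixels are square), "cx", "cy" (the principal point, pixels), "dist" ([k1, k2, p1, p2, k3] as OpenCV has them; the pictures are not rectified), "position" and "rotation" of the camera in the world. Camera axes: x right, y down, z forward; pixel columns grow to the right and rows downward; lengths in m; the calibration is good to about 2 mm. A picture is of the moment at which its call begins. calibration takes no time and is no camera call.
- manip.close_job(): hands the job in; it is judged then, once.
The state is a dict: "time_s": time; "joints": joint angles; "joint_vel": joint speeds; "effort": joint torques, N m; "tcp_pos": TCP position; "orientation": TCP orientation; "contact_force": force on the tool from outside, world axes, zero at the start; "wrist_torque": the same for the moment, N m; "width": finger opening in m; "grip_force": force on a finger pad.
Only numpy, scipy, OpenCV 4.12 (cv2) and the standard library are available. Lean on these libraries where they do the work, as an engineer would, in place of code of your own. Each camera call takes 0.05 s, during which the arm holds its last target. There are 200 camera calls.

## Working session

There is one attempt and no reset: what is moved stays moved. The work goes in short steps, Python scripts to look and compute and a tool call to move; the robot and the scene stay as the last step left them, time stands still between calls to the robot, and variables do not carry over. Pictures are saved under pics/ and viewed, at most 13 in all, crops included, and the job is handed in when it is done.

Besides the shell and the picture viewer there is one more tool, called after "Call:" as name(argument=value, ...) on one line, values as JSON. step_arm: Moves the arm, as the interface text tells. Its arguments: {"type":"object","properties":{"increments":{"type":"array","items":{"type":"object","properties":{"tx":{"type":"number"},"ty":{"type":"number"},"tz":{"type":"number"},"wx":{"type":"number"},"wy":{"type":"number"},"wz":{"type":"number"},"claw":{"type":"number"}}}}},"required":["increments"]}

```bash
mkdir -p pics; cat > h.py <<'E'
import numpy as np, cv2
from scipy.spatial.transform import Rotation as R
from workcell import manip
def K(c,h=384):
    f=h/2/np.tan(np.radians(c['vfov'])/2); return np.array([[f,0,c['cx']],[0,f,c['cy']],[0,0,1.]])
def rot(c):
    r=np.array(c['rotation'],float); return r if r.shape==(3,3) else (R.from_rotvec(r).as_matrix() if r.size==3 else R.from_quat(r).as_matrix())
def rays(c,px):
    p=cv2.undistortPoints(np.array(px,float).reshape(-1,1,2),K(c),np.array(c['dist'],float)).reshape(-1,2)
    return np.c_[p,np.ones(len(p))]
def plane(c,px,z):
    d=rays(c,px)@rot(c).T; o=np.array(c['position']); return o+d*((z-o[2])/d[:,2])[:,None]
def cloud(c,dep):
    v,u=np.mgrid[:dep.shape[0],:dep.shape[1]]
    r=rays(c,np.c_[u.ravel(),v.ravel()])*dep.reshape(-1,1)
    return (r@rot(c).T+np.array(c['position'])).reshape(*dep.shape,3)
E
python3 - <<'E'
from h import *
for n in('top','side'):
    c=manip.calibration(n);print(n,c); im,d=manip.capture(n)
    cv2.imwrite(f'pics/{n}0.png',im); np.savez(f'{n}0.npz',im=im,d=d)
print(manip.observe())
E
```

```text
top {'vfov': 55.000502375279154, 'cx': 258.2217205172358, 'cy': 190.766265253623, 'dist': array([-0.06735193,  0.        ,  0.        ,  0.        ,  0.        ]), 'position': array([0.4559051 , 0.01467287, 0.92039203]), 'rotation': array([-2.16135342,  2.09901587, -0.19919138])}
side {'vfov': 46.47705066966868, 'cx': 254.21901179320542, 'cy': 188.01145596101057, 'dist': array([-0.02934276,  0.        ,  0.        ,  0.        ,  0.        ]), 'position': array([0.53351479, 1.14326227, 0.78890452]), 'rotation': array([-0.0720611 ,  2.72113293, -1.473596  ])}
{'time_s': 0.1, 'joints': array([-8.47902031e-01,  3.59329039e-01,  1.11602249e-02, -2.91758396e-04,
       -1.22411502e+00, -2.88096940e-01]), 'joint_vel': array([-0.0004986 , -0.00206083,  0.00153751,  0.00269704,  0.00189545,
        0.00054506]), 'effort': array([-2.49794302e-04, -5.84162557e+01,  2.93753314e+01,  7.01566994e+00,
        1.01582502e-02, -8.87229277e-06]), 'tcp_pos': array([ 0.28412941, -0.61184259,  0.24771471]), 'orientation': array([ 6.77354836e-01, -3.06720919e+00, -2.25267183e-03]), 'contact_force': array([0.25181784, 0.05527631, 0.91662951]), 'wrist_torque': array([ 0.03699872, -0.00869108,  0.01383828]), 'grip_force': 0.0, 'width': 0.08770431600177235}
```

View pics/top0.png

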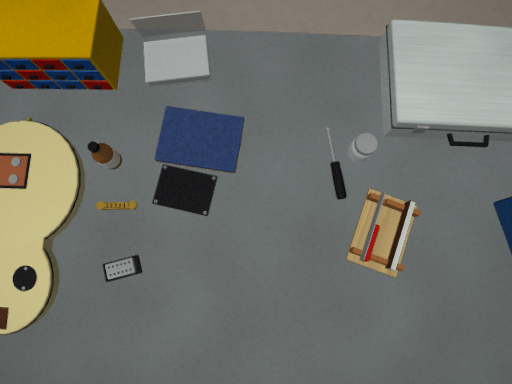

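View pics/side0.png

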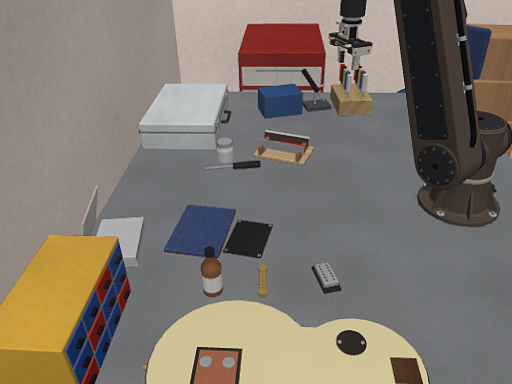

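The top view has image up = +x and right = -y. It shows the lifter at about (373,228) with its red handle at (371,243), the beam at (404,235), the cover at (185,190), the mat at (200,139), the pickup at (122,268) and the bridge at (117,205). The side view agrees with this.

```bash
cat >> h.py <<'E'
def blob(m,near=None):
    n,l,s,ce=cv2.connectedComponentsWithStats(m.astype(np.uint8))
    k=[i for i in range(1,n) if s[i,4]>30]
    i=min(k,key=lambda i:np.hypot(*(ce[i]-near)))
    mm=(l==i).astype(np.uint8)
    return mm,max(cv2.findContours(mm,0,1)[0],key=cv2.contourArea).reshape(-1,2)
def rect(c,cnt,z):
    p=plane(c,cnt,z)[:,:2]; return cv2.minAreaRect((p*1000).astype(np.float32))
E
python3 - <<'E'
from h import *
c=manip.calibration('top');z=np.load('top0.npz');im,d=z['im'],z['d'];P=cloud(c,d)
hsv=cv2.cvtColor(im,cv2.COLOR_BGR2HSV);H,S,V=cv2.split(hsv)
m=cv2.morphologyEx((V<55).astype(np.uint8),cv2.MORPH_CLOSE,np.ones((5,5)))
def show(n,m,near,h):
    mm,ct=blob(m,near); r=rect(c,ct,h); print(n,r,cv2.boxPoints(r).round(1).tolist(),'z',np.percentile(P[mm>0][:,2],[5,50,95]).round(4))
    return mm
show('cover',m,(185,190),.009)
show('mat',(H>105)&(H<125)&(S>120)&(V<150),(200,139),.014)
r=show('red',((H<6)|(H>174))&(S>150),(371,243),.062)
wood=(H>10)&(H<25)&(S>70)&(V>120)
show('rack',wood,(381,232),.012)
# tall points in rack region
sub=P[185:280,340:425].reshape(-1,3);
t=sub[(sub[:,2]>.05)&(sub[:,2]<.075)];print(len(t))
print('tall',t[::1].round(3)[np.argsort(t[:,1])][::12].tolist())
for n,nr,hh in(('pickup',(122,268),.022),('bridge',(117,205),.022)):
    q=P[nr[1]-25:nr[1]+25,nr[0]-30:nr[0]+30].reshape(-1,3);q=q[q[:,2]>.01];print(n,q.min(0).round(3),q.max(0).round(3))
big=cv2.resize(im[180:285,335:430],None,fx=6,fy=5.5,interpolation=cv2.INTER_CUBIC);cv2.imwrite('pics/rack.png',big)
E
```

```text
cover ((619.430908203125, 196.51551818847656), (142.48385620117188, 102.72608947753906), 78.96450805664062) [[555.4000244140625, 136.39999389648438], [656.2000122070312, 116.80000305175781], [683.5, 256.6000061035156], [582.7000122070312, 276.29998779296875]] z [0.0069 0.0096 0.0122]
mat ((752.5697631835938, 165.8132781982422), (206.0576171875, 147.51837158203125), 82.74412536621094) [[666.4000244140625, 72.9000015258789], [812.7000122070312, 54.29999923706055], [838.7999877929688, 258.70001220703125], [692.4000244140625, 277.29998779296875]] z [0.0116 0.0143 0.0171]
red ((497.5014343261719, -257.050048828125), (9.652570724487305, 87.97425079345703), 71.26748657226562) [[454.29998779296875, -247.5], [537.5999755859375, -275.70001220703125], [540.7000122070312, -266.6000061035156], [457.3999938964844, -238.39999389648438]] z [0.0598 0.0624 0.0651]
rack ((522.3715209960938, -303.6772766113281), (53.01375198364258, 136.7782745361328), 72.1303939819336) [[449.1000061035156, -307.8999938964844], [579.2999877929688, -349.8999938964844], [595.5999755859375, -299.3999938964844], [465.3999938
[... 1319 characters left out ...]
3, 0.063], [0.562, -0.271, 0.063], [0.541, -0.269, 0.058], [0.536, -0.268, 0.062], [0.524, -0.267, 0.064], [0.545, -0.265, 0.063], [0.529, -0.264, 0.065], [0.513, -0.263, 0.062], [0.508, -0.262, 0.064], [0.519, -0.26, 0.063], [0.503, -0.259, 0.065], [0.519, -0.258, 0.063], [0.487, -0.256, 0.065], [0.508, -0.255, 0.063], [0.473, -0.254, 0.063], [0.501, -0.253, 0.063], [0.466, -0.252, 0.063], [0.491, -0.25, 0.062], [0.473, -0.249, 0.064], [0.484, -0.248, 0.062], [0.48, -0.247, 0.065], [0.468, -0.245, 0.062], [0.482, -0.244, 0.052], [0.457, -0.242, 0.063], [0.468, -0.24, 0.063], [0.457, -0.237, 0.056]]
pickup [0.388 0.015 0.01 ] [0.456 0.388 0.92 ]
bridge [0.456 0.015 0.011] [0.587 0.414 0.92 ]
```

View pics/rack.png

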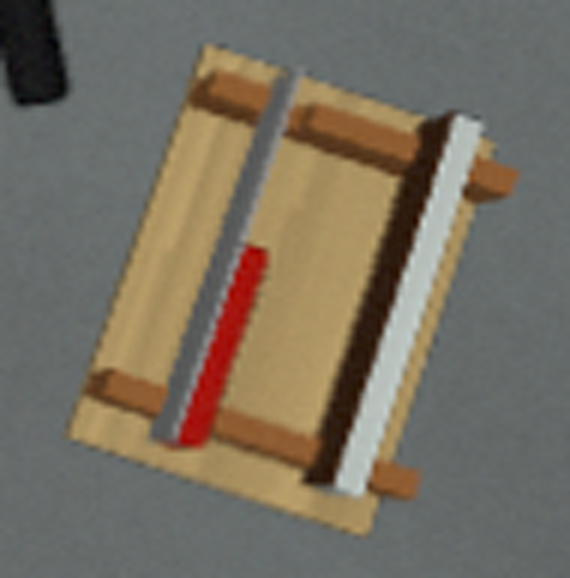

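```bash
cat >> h.py <<'E'
def down(yaw,pitch=0):
    """tool down with tool x opposite to blade direction (yaw deg); pitch>0 raises the blade tip (deg)"""
    y=np.radians(yaw); x=-np.array([np.cos(y),np.sin(y),0]); z=np.array([0,0,-1.]); M=np.c_[x,np.cross(z,x),z]
    return M@R.from_rotvec([0,np.radians(pitch),0]).as_matrix()
def plan(p,Rt,n,p0=None,R0=None):
    s=manip.observe()
    if p0 is None: p0=s['tcp_pos'];R0=R.from_rotvec(s['orientation']).as_matrix()
    w=R.from_matrix(R0.T@Rt).as_rotvec()
    d=(np.array(p)-p0)/n
    for i in range(n):
        Ri=R0@R.from_rotvec(w*i/n).as_matrix()
        t=Ri.T@d*100
        print('t',t.round(2),'w',(w/n).round(4))
E
python3 - <<'E'
from h import *
plan([.512,-.2605,.13],down(-18.5),10)
print(down(0,10)[:,2])
E
```

```text
t [-3.55  2.23  1.18] w [ 0.0001 -0.0001  0.0758]
t [-3.37  2.49  1.18] w [ 0.0001 -0.0001  0.0758]
t [-3.17  2.74  1.18] w [ 0.0001 -0.0001  0.0758]
t [-2.95  2.97  1.18] w [ 0.0001 -0.0001  0.0758]
t [-2.72  3.18  1.18] w [ 0.0001 -0.0001  0.0758]
t [-2.47  3.38  1.18] w [ 0.0001 -0.0001  0.0758]
t [-2.21  3.56  1.18] w [ 0.0001 -0.0001  0.0758]
t [-1.93  3.71  1.18] w [ 0.0001 -0.0001  0.0758]
t [-1.65  3.85  1.18] w [ 0.0001 -0.0001  0.0758]
t [-1.35  3.96  1.18] w [ 0.0001 -0.0001  0.0758]
[-0.17364818  0.         -0.98480775]
```

Call:
step_arm(increments=[{"tx": -3.55, "ty": 2.23, "tz": 1.18, "wz": 0.076, "claw": 0.55}, {"tx": -3.37, "ty": 2.49, "tz": 1.18, "wz": 0.076, "claw": 0.55}, {"tx": -3.17, "ty": 2.74, "tz": 1.18, "wz": 0.076, "claw": 0.55}, {"tx": -2.95, "ty": 2.97, "tz": 1.18, "wz": 0.076, "claw": 0.55}, {"tx": -2.72, "ty": 3.18, "tz": 1.18, "wz": 0.076, "claw": 0.55}, {"tx": -2.47, "ty": 3.38, "tz": 1.18, "wz": 0.076, "claw": 0.55}, {"tx": -2.21, "ty": 3.56, "tz": 1.18, "wz": 0.076, "claw": 0.55}, {"tx": -1.93, "ty": 3.71, "tz": 1.18, "wz": 0.076, "claw": 0.55}, {"tx": -1.65, "ty": 3.85, "tz": 1.18, "wz": 0.076, "claw": 0.55}, {"tx": -1.35, "ty": 3.96, "tz": 1.18, "wz": 0.076, "claw": 0.55}])

```text
invalid input
```

Call:
step_arm(increments=[{"claw": 0.55}, {"claw": 0.55}])

```text
invalid input
```

```bash
sed -i 's/np.radians(pitch),0\])/-np.radians(pitch),0])/' h.py; python3 - <<'E'
from h import *
plan([.512,-.2605,.050],down(-18.5),3)
E
```

```text
t [-11.82   7.41   6.6 ] w [ 5.000e-04 -2.000e-04  2.525e-01]
t [-9.59 10.14  6.6 ] w [ 5.000e-04 -2.000e-04  2.525e-01]
t [-6.75 12.21  6.6 ] w [ 5.000e-04 -2.000e-04  2.525e-01]
```

Call:
step_arm(increments=[{"tx": -3.55, "ty": 2.23, "tz": 1.18, "wx": 0, "wy": 0, "wz": 0.076, "claw": 0.55}, {"tx": -3.37, "ty": 2.49, "tz": 1.18, "wx": 0, "wy": 0, "wz": 0.076, "claw": 0.55}, {"tx": -3.17, "ty": 2.74, "tz": 1.18, "wx": 0, "wy": 0, "wz": 0.076, "claw": 0.55}, {"tx": -2.95, "ty": 2.97, "tz": 1.18, "wx": 0, "wy": 0, "wz": 0.076, "claw": 0.55}, {"tx": -2.72, "ty": 3.18, "tz": 1.18, "wx": 0, "wy": 0, "wz": 0.076, "claw": 0.55}, {"tx": -2.47, "ty": 3.38, "tz": 1.18, "wx": 0, "wy": 0, "wz": 0.076, "claw": 0.55}, {"tx": -2.21, "ty": 3.56, "tz": 1.18, "wx": 0, "wy": 0, "wz": 0.076, "claw": 0.55}, {"tx": -1.93, "ty": 3.71, "tz": 1.18, "wx": 0, "wy": 0, "wz": 0.076, "claw": 0.55}, {"tx": -1.65, "ty": 3.85, "tz": 1.18, "wx": 0, "wy": 0, "wz": 0.076, "claw": 0.55}, {"tx": -1.35, "ty": 3.96, "tz": 1.18, "wx": 0, "wy": 0, "wz": 0.076, "claw": 0.55}])

```text
time_s: 1.35
tcp_pos: [0.513, -0.2598, 0.13]
orientation: [-0.512, -3.099, -0.0]
contact_force: [1.8, 0.6, 0.7]
width: 0.0394
grip_force: 0.0
```

Call:
step_arm(increments=[{"tx": 0, "ty": 0, "tz": 0, "wx": 0, "wy": 0, "wz": 0, "claw": 0.55}, {"tx": 0, "ty": 0, "tz": 0, "wx": 0, "wy": 0, "wz": 0, "claw": 0.55}])

```text
time_s: 1.6
tcp_pos: [0.5124, -0.261, 0.1303]
orientation: [-0.506, -3.1, 0.0]
contact_force: [-0.4, 0.2, 0.8]
width: 0.0397
grip_force: 0.0
```

```bash
python3 - <<'E'
from h import *
plan([.512,-.2605,.050],down(-18.5),3)
E
```

```text
t [0.01 0.01 2.68] w [-0.0001 -0.0002 -0.0003]
t [0.02 0.01 2.68] w [-0.0001 -0.0002 -0.0003]
t [0.02 0.01 2.68] w [-0.0001 -0.0002 -0.0003]
```

Call:
step_arm(increments=[{"tx": 0, "ty": 0, "tz": 2.7, "wx": 0, "wy": 0, "wz": 0, "claw": 0.55}, {"tx": 0, "ty": 0, "tz": 2.7, "wx": 0, "wy": 0, "wz": 0, "claw": 0.55}, {"tx": 0, "ty": 0, "tz": 2.6, "wx": 0, "wy": 0, "wz": 0, "claw": 0.55}, {"tx": 0, "ty": 0, "tz": 0, "wx": 0, "wy": 0, "wz": 0, "claw": 0.55}, {"tx": 0, "ty": 0, "tz": 0, "wx": 0, "wy": 0, "wz": 0, "claw": 1}, {"tx": 0, "ty": 0, "tz": 0, "wx": 0, "wy": 0, "wz": 0, "claw": 1}, {"tx": 0, "ty": 0, "tz": 0, "wx": 0, "wy": 0, "wz": 0, "claw": 1}, {"tx": 0, "ty": 0, "tz": 0, "wx": 0, "wy": 0, "wz": 0, "claw": 1}])

```text
time_s: 2.6
tcp_pos: [0.513, -0.2612, 0.0515]
orientation: [0.508, 3.099, -0.0]
contact_force: [-0.8, 0.3, 7.3]
width: 0.0146
grip_force: 30.0
```

Call:
step_arm(increments=[{"tx": 0, "ty": 0, "tz": -2, "wx": 0, "wy": 0, "wz": 0, "claw": 1}, {"tx": 0, "ty": 0, "tz": -3, "wx": 0, "wy": 0, "wz": 0, "claw": 1}, {"tx": 0, "ty": 0, "tz": -3, "wx": 0, "wy": 0, "wz": 0, "claw": 1}, {"tx": 0, "ty": 0, "tz": -2, "wx": 0, "wy": 0, "wz": 0, "claw": 1}, {"tx": 0, "ty": 0, "tz": 0, "wx": 0, "wy": 0, "wz": 0, "claw": 1}])

```text
time_s: 3.22
tcp_pos: [0.5133, -0.2611, 0.152]
orientation: [0.508, 3.097, 0.0]
contact_force: [0.4, -0.3, -1.9]
width: 0.014
grip_force: 30.0
```

```bash
python3 - <<'E'
from h import *
s=manip.observe();print(s['contact_force'],s['grip_force'],s['tcp_pos'])
plan([.47,-.08,.08],down(-7.25),5)
im,d=manip.capture('side');cv2.imwrite('pics/s1.png',cv2.resize(im[60:260,150:420],(800,592)))
E
```

```text
[ 0.36750238 -0.25502115 -1.88868107] 29.99644696712494 [ 0.51326429 -0.26114124  0.15198873]
t [1.98 3.16 1.44] w [ 0.      0.0006 -0.0397]
t [1.85 3.23 1.44] w [ 0.      0.0006 -0.0397]
t [1.72 3.3  1.44] w [ 0.      0.0006 -0.0397]
t [1.59 3.37 1.44] w [ 0.      0.0006 -0.0397]
t [1.45 3.43 1.44] w [ 0.      0.0006 -0.0397]
```

View pics/s1.png

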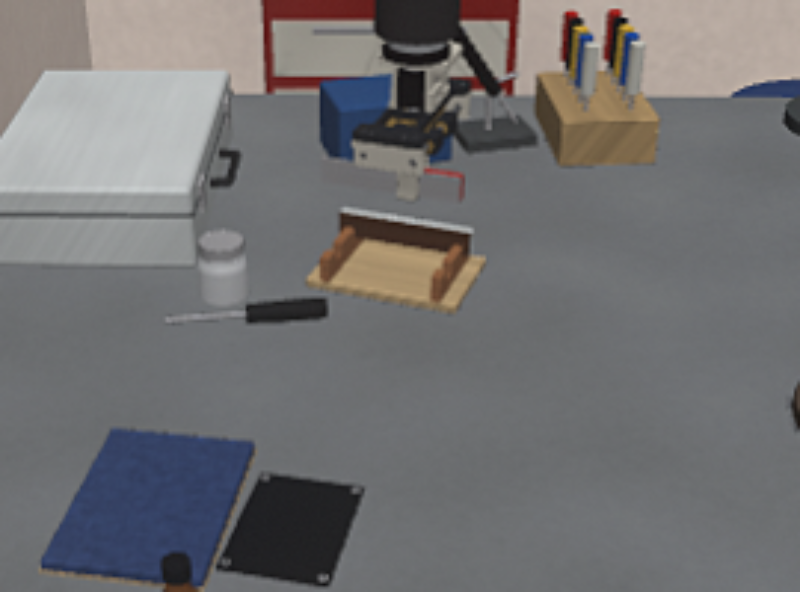

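The lifter is out of the rack and held on edge, with the red handle at (445,185). The beam hasn't moved. Next I'll move it to the bare bench.

Call:
step_arm(increments=[{"tx": 1.98, "ty": 3.16, "tz": 1.0, "wx": 0, "wy": 0, "wz": -0.04, "claw": 1}, {"tx": 1.85, "ty": 3.23, "tz": 1.0, "wx": 0, "wy": 0, "wz": -0.04, "claw": 1}, {"tx": 1.72, "ty": 3.3, "tz": 1.0, "wx": 0, "wy": 0, "wz": -0.04, "claw": 1}, {"tx": 1.59, "ty": 3.37, "tz": 2, "wx": 0, "wy": 0, "wz": -0.04, "claw": 1}, {"tx": 1.45, "ty": 3.43, "tz": 2.2, "wx": 0, "wy": 0, "wz": -0.04, "claw": 1}, {"tx": 0, "ty": 0, "tz": 2, "wx": 0, "wy": 0, "wz": 0, "claw": 1}, {"tx": 0, "ty": 0, "tz": 2, "wx": 0, "wy": 0, "wz": 0, "claw": 1}, {"tx": 0, "ty": 0, "tz": 1.0, "wx": 0, "wy": 0, "wz": 0, "claw": 1}, {"tx": 0, "ty": 0, "tz": 0, "wx": 0, "wy": 0, "wz": 0, "claw": 1}])

```text
time_s: 4.4
tcp_pos: [0.4683, -0.0803, 0.0276]
orientation: [-0.197, -3.133, 0.001]
contact_force: [-0.2, -0.5, -0.6]
width: 0.0144
grip_force: 30.0
```

Call:
step_arm(increments=[{"tx": 0, "ty": 0, "tz": 0.2, "wx": 0, "wy": 0, "wz": 0, "claw": 1}, {"tx": 0, "ty": 0, "tz": 0.1, "wx": 0, "wy": 0, "wz": 0, "claw": 1}, {"tx": 0, "ty": 0, "tz": 0.1, "wx": 0, "wy": 0, "wz": 0, "claw": 1}, {"tx": 0, "ty": 0, "tz": 0, "wx": 0, "wy": 0, "wz": 0, "claw": 1}])

```text
time_s: 4.9
tcp_pos: [0.4692, -0.08, 0.0247]
orientation: [0.197, 3.135, 0.0]
contact_force: [1.3, -0.0, -1.2]
width: 0.0143
grip_force: 30.0
```

Call:
step_arm(increments=[{"tx": 0, "ty": 0, "tz": 0.1, "wx": 0, "wy": 0, "wz": 0, "claw": 1}, {"tx": 0, "ty": 0, "tz": 0.05, "wx": 0, "wy": 0, "wz": 0, "claw": 1}, {"tx": 0, "ty": 0, "tz": 0, "wx": 0, "wy": 0, "wz": 0, "claw": 1}])

```text
time_s: 5.28
tcp_pos: [0.4691, -0.08, 0.023]
orientation: [-0.197, -3.135, 0.0]
contact_force: [-0.1, -0.2, -0.6]
width: 0.0143
grip_force: 30.0
```

Call:
step_arm(increments=[{"tx": 0, "ty": 0, "tz": 0, "wx": 0, "wy": 0, "wz": 0, "claw": 0.7}, {"tx": 0, "ty": 0, "tz": 0, "wx": 0, "wy": 0, "wz": 0, "claw": 0.3}, {"tx": 0, "ty": 0, "tz": 0, "wx": 0, "wy": 0, "wz": 0, "claw": 0}, {"tx": 0, "ty": 0, "tz": 0, "wx": 0, "wy": 0, "wz": 0, "claw": 0}, {"tx": 0, "ty": 0, "tz": -1.0, "wx": 0, "wy": 0, "wz": 0, "claw": 0}, {"tx": 0, "ty": 0, "tz": -1.0, "wx": 0, "wy": 0, "wz": 0, "claw": 0}, {"tx": 0, "ty": 0, "tz": 0, "wx": 0, "wy": 0, "wz": 0, "claw": 0}])

```text
time_s: 6.15
tcp_pos: [0.47, -0.0798, 0.0443]
orientation: [0.196, 3.133, 0.001]
contact_force: [-0.2, -0.5, 0.5]
width: 0.0788
grip_force: 0.0
```

```bash
python3 - <<'E'
from h import *
a,d=manip.capture('side')
cv2.imwrite('pics/s2.png',cv2.resize(a[70:230,200:400],(750,600)))
E
```

```text
(no output)
```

View pics/s2.png

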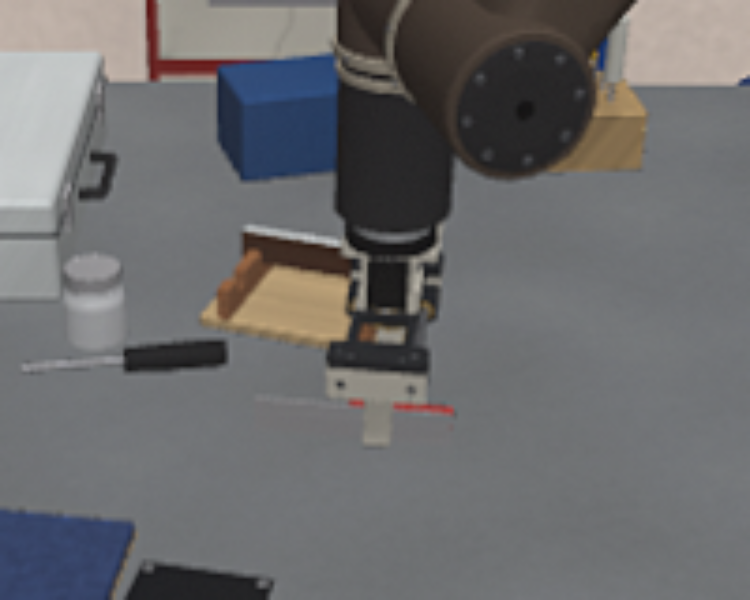

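The lifter stands on its edge between the open fingers, with the red top edge running from (345,402) to (455,412). Next I'll push it over toward +y with the rear finger.

Call:
step_arm(increments=[{"tx": 0, "ty": 1.5, "tz": 0, "wx": 0, "wy": 0, "wz": 0, "claw": 0}, {"tx": 0, "ty": 1.5, "tz": 0, "wx": 0, "wy": 0, "wz": 0, "claw": 0}, {"tx": 0, "ty": 0.8, "tz": 0, "wx": 0, "wy": 0, "wz": 0, "claw": 0}, {"tx": 0, "ty": 0.7, "tz": 0, "wx": 0, "wy": 0, "wz": 0, "claw": 0}, {"tx": 0, "ty": 0.7, "tz": 0, "wx": 0, "wy": 0, "wz": 0, "claw": 0}, {"tx": 0, "ty": 0.7, "tz": 0, "wx": 0, "wy": 0, "wz": 0, "claw": 0}, {"tx": 0, "ty": 0, "tz": 0, "wx": 0, "wy": 0, "wz": 0, "claw": 0}, {"tx": 0, "ty": 0, "tz": 0, "wx": 0, "wy": 0, "wz": 0, "claw": 0}])

```text
time_s: 7.2
tcp_pos: [0.4764, -0.0215, 0.043]
orientation: [-0.197, -3.135, 0.0]
contact_force: [0.1, -0.6, 0.2]
width: 0.0873
grip_force: 0.0
```

```bash
python3 - <<'E'
from h import *
for n in ('side','top'):
    a,d=manip.capture(n);c=manip.calibration(n);H,S,V=cv2.split(cv2.cvtColor(a,cv2.COLOR_BGR2HSV))
    m=((H<6)|(H>174))&(S>150)
    P=cloud(c,d)[m]; ok=(P[:,1]<.1)&(P[:,1]>-.15)&(P[:,2]<.05)&(P[:,0]>.3)&(P[:,0]<.65); P=P[ok]
    print(n,len(P)); 
    if len(P): print(P.min(0).round(3),P.max(0).round(3),np.median(P,0).round(3)); print(cv2.minAreaRect((P[:,:2]*1000).astype(np.float32)))
E
```

```text
side 75
[ 0.417 -0.062  0.007] [ 0.503 -0.029  0.017] [ 0.437 -0.041  0.013]
((459.9095764160156, -50.43517303466797), (32.49168395996094, 85.00379943847656), 82.8207778930664)
top 0
```

Call:
step_arm(increments=[{"tx": -0.9, "ty": -1.5, "tz": 0, "wx": 0, "wy": 0, "wz": 0, "claw": 0}, {"tx": -0.83, "ty": -1.56, "tz": 0, "wx": 0, "wy": 0, "wz": 0, "claw": 0}, {"tx": 0, "ty": 0, "tz": 0, "wx": 0, "wy": 0, "wz": 0, "claw": 0}, {"tx": 0, "ty": 0, "tz": 1.0, "wx": 0, "wy": 0, "wz": 0, "claw": 0}, {"tx": 0, "ty": 0, "tz": 0.8, "wx": 0, "wy": 0, "wz": 0, "claw": 0}, {"tx": 0, "ty": 0, "tz": 0.1, "wx": 0, "wy": 0, "wz": 0, "claw": 0}, {"tx": 0, "ty": 0, "tz": 0, "wx": 0, "wy": 0, "wz": 0, "claw": 0.5}, {"tx": 0, "ty": 0, "tz": 0, "wx": 0, "wy": 0, "wz": 0, "claw": 1}, {"tx": 0, "ty": 0, "tz": 0, "wx": 0, "wy": 0, "wz": 0, "claw": 1}, {"tx": 0, "ty": 0, "tz": 0, "wx": 0, "wy": 0, "wz": 0, "claw": 1}])

```text
time_s: 8.55
tcp_pos: [0.49, -0.054, 0.0242]
orientation: [0.197, 3.135, 0.0]
contact_force: [0.5, -0.6, -0.7]
width: 0.0528
grip_force: 0.0
```

Call:
step_arm(increments=[{"tx": 0, "ty": 0, "tz": 0, "wx": 0, "wy": 0, "wz": 0, "claw": 1}, {"tx": 0, "ty": 0, "tz": 0, "wx": 0, "wy": 0, "wz": 0, "claw": 1}, {"tx": 0, "ty": 0, "tz": 0, "wx": 0, "wy": 0, "wz": 0, "claw": 1}])

```text
time_s: 8.93
tcp_pos: [0.4897, -0.0541, 0.0241]
orientation: [-0.197, -3.135, 0.0]
contact_force: [-0.8, -2.0, 0.9]
width: 0.0318
grip_force: 30.0
```

Call:
step_arm(increments=[{"tx": 0, "ty": 0, "tz": -2, "wx": 0, "wy": 0, "wz": 0, "claw": 1}, {"tx": 0, "ty": 0, "tz": -3, "wx": 0, "wy": 0, "wz": 0, "claw": 1}, {"tx": 0, "ty": 0, "tz": -2, "wx": 0, "wy": 0, "wz": 0, "claw": 1}, {"tx": 0, "ty": 0, "tz": 0, "wx": 0, "wy": 0, "wz": 0, "claw": 1}, {"tx": 0, "ty": 0, "tz": 0, "wx": 0, "wy": 0, "wz": 0, "claw": 1}])

```text
time_s: 9.55
tcp_pos: [0.4893, -0.054, 0.0933]
orientation: [-0.197, -3.135, -0.0]
contact_force: [0.3, -0.1, -1.7]
width: 0.032
grip_force: 30.0
```

```bash
python3 - <<'E'
from h import *
s=manip.observe();p=s['tcp_pos'];M=R.from_rotvec(s['orientation']).as_matrix();print(p,s['grip_force'])
ims=[]
for n in ('side','top'):
    a,d=manip.capture(n);c=manip.calibration(n);P=cloud(c,d).reshape(-1,3)
    q=(P-p)@M; ok=(q[:,0]<-25)&(q[:,0]>-130)&(abs(q[:,1])<.03)
    q=q*1000; ok=(q[:,0]<-25)&(q[:,0]>-130)&(abs(q[:,1])<30)&(q[:,2]>0)&(q[:,2]<35); k=q[ok]
    print(n,len(k))
    for lo in range(-130,-25,10):
        b=k[(k[:,0]>=lo)&(k[:,0]<lo+10)]
        if len(b): print(lo,len(b),b.min(0).round(1),np.median(b,0).round(1),b.max(0).round(1))
    if n=='side': im=a[90:240,200:400]
    cv2.imwrite(f'pics/{n}3.png',a)
cv2.imwrite('pics/s3.png',cv2.resize(im,(800,600)))
E
```

```text
[ 0.48928145 -0.05398759  0.09333747] 29.997852444648743
side 135
-100 11 [-94.6  -5.9  17.3] [-92.    2.3  20.9] [-90.7  18.7  24.3]
-90 19 [-89.4 -14.   18.4] [-85.    1.8  21.2] [-80.1  21.5  24.5]
-80 20 [-80.  -19.9  20.2] [-74.9   2.6  22.2] [-70.2  16.2  24.3]
-70 17 [-69.4 -14.4  17.8] [-64.8   4.6  21.9] [-60.   18.   26.7]
-60 20 [-59.6 -15.1  18.8] [-54.5   4.6  21.9] [-50.1  18.5  23.9]
-50 18 [-48.7 -14.9  18.7] [-44.8   2.5  22.2] [-40.8  16.4  23.9]
-40 19 [-39.9 -17.5  19.3] [-35.7   1.5  21.7] [-30.8  16.3  23.6]
-30 11 [-30.  -16.4  17.5] [-27.8  -3.7  22. ] [-25.2  21.3  26.2]
top 0
```

View pics/s3.png

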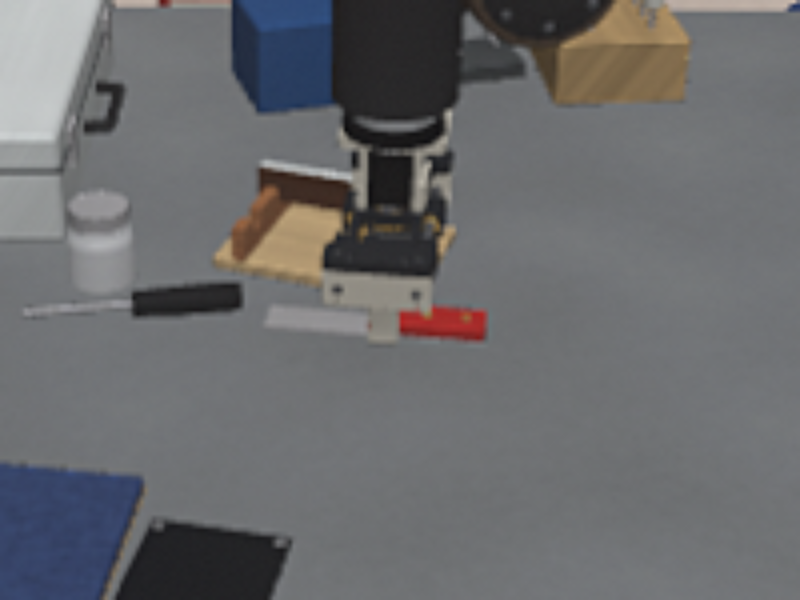

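The lifter is held level underside down. Its tip is 95 mm ahead of the TCP and the underside 24 mm below, so step 1 should be met. Next I'll go to the lip.

```bash
cat >> h.py <<'E'
T=np.array([-.095,.0015,.024])
def tip(X,yaw,pitch): M=down(yaw,pitch); return np.array(X)-M@T,M
E
python3 - <<'E'
from h import *
c=manip.calibration('top');im=cv2.imread('pics/top0.png');H,S,V=cv2.split(cv2.cvtColor(im,cv2.COLOR_BGR2HSV))
print('pickup',plane(c,[[104,260],[141,256],[143,274],[106,282]],.02).round(3).tolist())
p,M=tip([.5437,.2103,.03],-9,-5);print(p)
plan(p,M,7)
print('down'); q,M=tip([.5437,.2103,.0015],-9,-5); plan(q,M,2,p,M)
E
```

```text
pickup [[0.438, 0.38, 0.02], [0.451, 0.29, 0.02], [0.408, 0.282, 0.02], [0.386, 0.37, 0.02]]
[0.45205799 0.22329597 0.06218847]
t [1.02 3.87 0.44] w [-0.0003  0.0122  0.0045]
t [1.03 3.86 0.45] w [-0.0003  0.0122  0.0045]
t [1.04 3.86 0.47] w [-0.0003  0.0122  0.0045]
t [1.06 3.85 0.48] w [-0.0003  0.0122  0.0045]
t [1.07 3.85 0.5 ] w [-0.0003  0.0122  0.0045]
t [1.08 3.84 0.51] w [-0.0003  0.0122  0.0045]
t [1.09 3.84 0.52] w [-0.0003  0.0122  0.0045]
down
t [-0.12  0.    1.42] w [0. 0. 0.]
t [-0.12  0.    1.42] w [0. 0. 0.]
```

Call:
step_arm(increments=[{"tx": 1.02, "ty": 3.87, "tz": 0.44, "wx": 0, "wy": 0.0122, "wz": 0.0045, "claw": 1}, {"tx": 1.03, "ty": 3.86, "tz": 0.45, "wx": 0, "wy": 0.0122, "wz": 0.0045, "claw": 1}, {"tx": 1.04, "ty": 3.86, "tz": 0.47, "wx": 0, "wy": 0.0122, "wz": 0.0045, "claw": 1}, {"tx": 1.06, "ty": 3.85, "tz": 0.48, "wx": 0, "wy": 0.0122, "wz": 0.0045, "claw": 1}, {"tx": 1.07, "ty": 3.85, "tz": 0.5, "wx": 0, "wy": 0.0122, "wz": 0.0045, "claw": 1}, {"tx": 1.08, "ty": 3.84, "tz": 0.51, "wx": 0, "wy": 0.0122, "wz": 0.0045, "claw": 1}, {"tx": 1.09, "ty": 3.84, "tz": 0.52, "wx": 0, "wy": 0.0122, "wz": 0.0045, "claw": 1}, {"tx": 0, "ty": 0, "tz": 0, "wx": 0, "wy": 0, "wz": 0, "claw": 1}, {"tx": -0.12, "ty": 0, "tz": 1.42, "wx": 0, "wy": 0, "wz": 0, "claw": 1}, {"tx": -0.1, "ty": 0, "tz": 1.2, "wx": 0, "wy": 0, "wz": 0, "claw": 1}])

```text
time_s: 10.9
tcp_pos: [0.4522, 0.2223, 0.0353]
orientation: [-0.241, -3.046, -0.007]
contact_force: [0.1, 0.1, -1.7]
width: 0.0318
grip_force: 30.0
```

Call:
step_arm(increments=[{"tx": 0, "ty": 0, "tz": 0, "wx": 0, "wy": 0, "wz": 0, "claw": 1}, {"tx": 0, "ty": 0, "tz": 0.1, "wx": 0, "wy": 0, "wz": 0, "claw": 1}, {"tx": 0, "ty": 0, "tz": 0.1, "wx": 0, "wy": 0, "wz": 0, "claw": 1}, {"tx": 0, "ty": 0, "tz": 0, "wx": 0, "wy": 0, "wz": 0, "claw": 1}])

```text
time_s: 11.4
tcp_pos: [0.4527, 0.2235, 0.035]
orientation: [-0.24, -3.047, -0.009]
contact_force: [-0.4, -0.5, -0.4]
width: 0.0316
grip_force: 30.0
```

```bash
python3 - <<'E'
from h import *
s=manip.observe();p=s['tcp_pos'];M=R.from_rotvec(s['orientation']).as_matrix();print(p+M@T,-M[:,0],s['contact_force'])
for n in ('side','top'):
    a,d=manip.capture(n);cv2.imwrite(f'pics/{n}4.png',a)
    c=manip.calibration(n);P=cloud(c,d).reshape(-1,3); q=(P-p)@M*1000;k=q[(q[:,0]<-25)&(q[:,0]>-100)&(abs(q[:,1])<25)&(q[:,2]>10)&(q[:,2]<30)]
    if len(k): print(n,len(k),k[:,0].min())
    if len(k): print(np.polyfit(k[:,0],k[:,2],1))
a=cv2.imread('pics/side4.png');cv2.imwrite('pics/s4.png',cv2.resize(a[180:300,210:370],(800,600)))
E
```

```text
[0.54437229 0.21053162 0.003036  ] [ 0.98413933 -0.15572224 -0.08497276] [-0.41347874 -0.51781598 -0.41856524]
side 247 -99.84167571918452
[ 0.05746762 26.40047952]
top 342 -99.9908479491635
[-0.04871612 19.83771187]
```

View pics/s4.png

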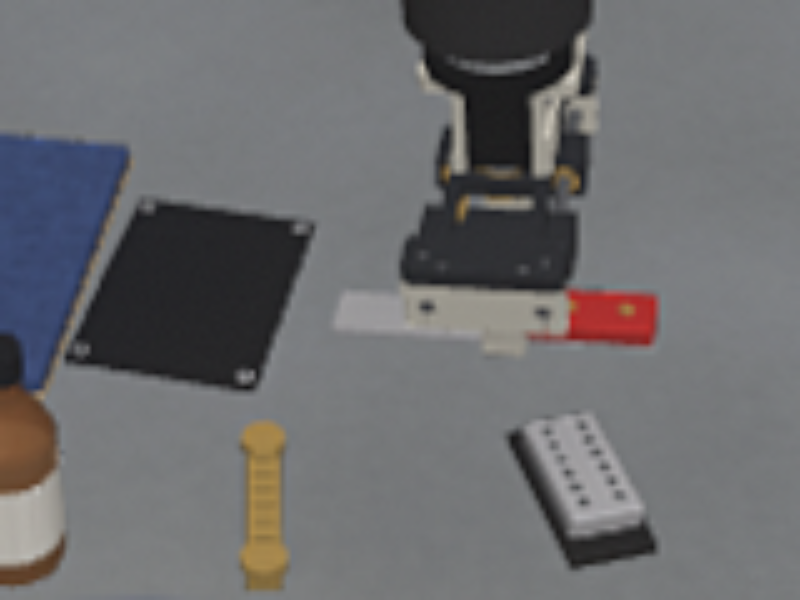

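Call:
step_arm(increments=[{"tx": 0, "ty": 0, "tz": 0.1, "wx": 0, "wy": 0, "wz": 0, "claw": 1}, {"tx": 0, "ty": 0, "tz": 0, "wx": 0, "wy": 0, "wz": 0, "claw": 1}, {"tx": 0, "ty": 0, "tz": 0, "wx": 0, "wy": 0, "wz": 0, "claw": 1}])

```text
time_s: 11.88
tcp_pos: [0.4525, 0.2236, 0.0338]
orientation: [-0.239, -3.047, -0.008]
contact_force: [0.6, 0.3, -1.1]
width: 0.0318
grip_force: 30.0
```

Call:
step_arm(increments=[{"tx": -0.01, "ty": 0, "tz": 0.1, "wx": 0, "wy": 0, "wz": 0, "claw": 1}, {"tx": -0.6, "ty": 0, "tz": -0.05, "wx": 0, "wy": 0, "wz": 0, "claw": 1}, {"tx": -0.6, "ty": 0, "tz": -0.05, "wx": 0, "wy": 0, "wz": 0, "claw": 1}, {"tx": -0.6, "ty": 0, "tz": -0.05, "wx": 0, "wy": 0, "wz": 0, "claw": 1}, {"tx": 0, "ty": 0, "tz": 0, "wx": 0, "wy": 0, "wz": 0, "claw": 1}, {"tx": 0, "ty": 0, "tz": 0, "wx": 0, "wy": 0, "wz": 0, "claw": 1}])

```text
time_s: 12.62
tcp_pos: [0.4702, 0.2205, 0.0326]
orientation: [-0.24, -3.047, -0.008]
contact_force: [0.1, 0.0, -2.4]
width: 0.0316
grip_force: 30.0
```

Call:
step_arm(increments=[{"tx": -0.4, "ty": 0, "tz": -0.03, "wx": 0, "wy": 0, "wz": 0, "claw": 1}, {"tx": -0.4, "ty": 0, "tz": -0.035, "wx": 0, "wy": 0, "wz": 0, "claw": 1}, {"tx": -0.4, "ty": 0, "tz": -0.035, "wx": 0, "wy": 0, "wz": 0, "claw": 1}, {"tx": -0.3, "ty": 0, "tz": -0.025, "wx": 0, "wy": 0, "wz": 0, "claw": 1}, {"tx": 0, "ty": 0, "tz": 0, "wx": 0, "wy": 0, "wz": 0, "claw": 1}])

```text
time_s: 13.25
tcp_pos: [0.4854, 0.2183, 0.0326]
orientation: [-0.24, -3.047, -0.008]
contact_force: [0.2, -0.1, -0.7]
width: 0.0318
grip_force: 30.0
```

```bash
cat > look.py <<'E'
from h import *
import sys
s=manip.observe();p=s['tcp_pos'];M=R.from_rotvec(s['orientation']).as_matrix();print('tip',(p+M@T).round(4),'f',s['contact_force'].round(1))
a,d=manip.capture('side');cv2.imwrite(f'pics/{sys.argv[1]}.png',cv2.resize(a[180:300,200:360],(800,600)))
c=manip.calibration('side')
V=cv2.cvtColor(a,cv2.COLOR_BGR2HSV)[:,:,2]
m=cv2.morphologyEx((V<48).astype(np.uint8),cv2.MORPH_CLOSE,np.ones((3,3)))
mm,ct=blob(m,(248,238));r=rect(c,ct,.009);print(r,cv2.boxPoints(r).round(0).tolist())
E
python3 look.py s5
```

```text
tip [0.5771 0.2053 0.0006] f [ 0.2 -0.1 -0.7]
((623.8213500976562, 197.56570434570312), (141.98602294921875, 101.41021728515625), 79.14509582519531) [[561.0, 137.0], [660.0, 118.0], [687.0, 258.0], [587.0, 277.0]]
```

Call:
step_arm(increments=[{"tx": -0.2, "ty": 0, "tz": -0.017, "wx": 0, "wy": 0, "wz": 0, "claw": 1}, {"tx": -0.2, "ty": 0, "tz": -0.017, "wx": 0, "wy": 0, "wz": 0, "claw": 1}, {"tx": -0.2, "ty": 0, "tz": -0.017, "wx": 0, "wy": 0, "wz": 0, "claw": 1}, {"tx": -0.2, "ty": 0, "tz": -0.017, "wx": 0, "wy": 0, "wz": 0, "claw": 1}, {"tx": 0, "ty": 0, "tz": 0, "wx": 0, "wy": 0, "wz": 0, "claw": 1}])

```text
time_s: 13.92
tcp_pos: [0.4932, 0.217, 0.0326]
orientation: [-0.24, -3.047, -0.008]
contact_force: [-0.3, -0.5, -1.3]
width: 0.0318
grip_force: 30.0
```

```bash
python3 look.py s6; python3 - <<'E'
from h import *
c=manip.calibration('side')
V=cv2.cvtColor(cv2.imread('pics/side4.png'),cv2.COLOR_BGR2HSV)[:,:,2]
m=cv2.morphologyEx((V<48).astype(np.uint8),cv2.MORPH_CLOSE,np.ones((3,3)))
mm,ct=blob(m,(248,238));print(rect(c,ct,.009))
E
```

```text
tip [0.5849 0.204  0.0006] f [-0.3 -0.5 -1.3]
((629.1139526367188, 197.56863403320312), (142.66357421875, 100.74436950683594), 79.5801010131836) [[567.0, 137.0], [666.0, 118.0], [692.0, 259.0], [592.0, 277.0]]
((623.970947265625, 197.62448120117188), (142.15521240234375, 101.17891693115234), 79.3807601928711)
```

View pics/s6.png

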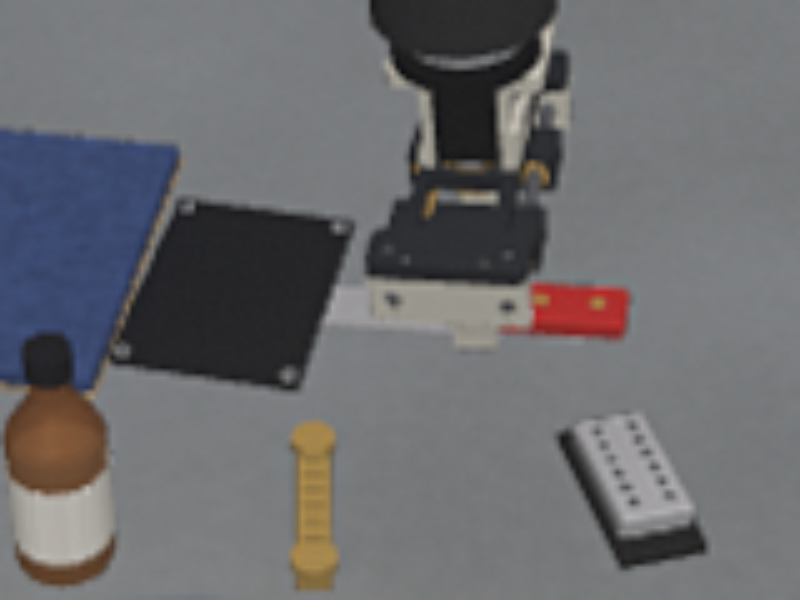

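Call:
step_arm(increments=[{"tx": -0.2, "ty": 0, "tz": -0.017, "wx": 0, "wy": 0, "wz": 0, "claw": 1}, {"tx": -0.2, "ty": 0, "tz": -0.017, "wx": 0, "wy": 0, "wz": 0, "claw": 1}, {"tx": -0.1, "ty": 0, "tz": -0.01, "wx": 0, "wy": 0, "wz": 0, "claw": 1}, {"tx": 0, "ty": 0, "tz": 0, "wx": 0, "wy": 0, "wz": 0, "claw": 1}])

```text
time_s: 14.48
tcp_pos: [0.4971, 0.2157, 0.0324]
orientation: [-0.24, -3.045, -0.006]
contact_force: [-5.1, -0.8, 0.5]
width: 0.0316
grip_force: 30.0
```

```bash
python3 look.py s7
```

```text
tip [5.887e-01 2.027e-01 2.000e-04] f [-5.1 -0.8  0.5]
((633.390625, 196.68722534179688), (142.03155517578125, 101.97564697265625), 81.58927917480469) [[573.0, 134.0], [673.0, 119.0], [694.0, 259.0], [593.0, 274.0]]
```

The push met 5 N of resistance, so the cover is now against the mat (yaw about -8.4 degrees). Next is the tipping arc.

```bash
cat > arc.py <<'E'
from h import *
import sys
yaw=-7.25; xm=np.array([np.cos(np.radians(yaw)),np.sin(np.radians(yaw)),0]); ym=np.array([-xm[1],xm[0],0])
px=float(sys.argv[1]); ths=[float(t) for t in sys.argv[2].split(',')]
s=manip.observe();p=s['tcp_pos'];M=R.from_rotvec(s['orientation']).as_matrix();y0=(p+M@T)@ym
for th in ths:
    t=np.radians(th); r=.0965+.003*np.sin(t); zp=.005*max(0,1-th/30)
    if th<=90: q=np.array([px-.004*np.sin(t)-r*np.cos(t), zp+r*np.sin(t)])
    else:
        b=t-np.pi/2; q=np.array([px-.004*np.cos(b)+.0855*np.sin(b), .014+.0855*np.cos(b)+.004*np.sin(b)])
    pit=-5+10*min(1,th/45)
    P,N=tip(xm*q[0]+ym*y0+[0,0,q[1]-.0025],yaw,pit)
    w=R.from_matrix(M.T@N).as_rotvec(); d=M.T@(P-p)*100
    print(th,d.round(2),w.round(3)); p,M=P,N
E
python3 arc.py .6534 3,6,10,14,18,22,26,30,34,38
```

```text
3.0 [ 0.26 -0.3  -0.56] [-0.    -0.011 -0.031]
6.0 [ 0.06 -0.   -0.34] [-0.    -0.012  0.   ]
10.0 [ 0.03 -0.   -0.46] [ 0.    -0.016 -0.   ]
14.0 [-0.03  0.   -0.46] [-0.    -0.016  0.   ]
18.0 [-0.09 -0.   -0.45] [ 0.    -0.016  0.   ]
22.0 [-0.14  0.   -0.44] [ 0.    -0.016 -0.   ]
26.0 [-0.2   0.   -0.42] [ 0.    -0.016  0.   ]
30.0 [-0.25 -0.   -0.39] [-0.    -0.016 -0.   ]
34.0 [-0.31  0.   -0.43] [ 0.    -0.016  0.   ]
38.0 [-0.36 -0.   -0.4 ] [-0.    -0.016 -0.   ]
```

Call:
step_arm(increments=[{"tx": 0.2, "ty": -0.3, "tz": -0.5, "wx": 0, "wy": -0.011, "wz": -0.031, "claw": 1}, {"tx": 0.06, "ty": 0, "tz": -0.34, "wx": 0, "wy": -0.012, "wz": 0, "claw": 1}, {"tx": 0.03, "ty": 0, "tz": -0.46, "wx": 0, "wy": -0.016, "wz": 0, "claw": 1}, {"tx": -0.03, "ty": 0, "tz": -0.46, "wx": 0, "wy": -0.016, "wz": 0, "claw": 1}, {"tx": -0.09, "ty": 0, "tz": -0.45, "wx": 0, "wy": -0.016, "wz": 0, "claw": 1}, {"tx": 0, "ty": 0, "tz": 0, "wx": 0, "wy": 0, "wz": 0, "claw": 1}])

```text
time_s: 15.28
tcp_pos: [0.4971, 0.2136, 0.0554]
orientation: [-0.196, -3.122, -0.004]
contact_force: [0.2, -0.2, -2.8]
width: 0.0317
grip_force: 30.0
```

```bash
cat > look2.py <<'E'
from h import *
import sys
s=manip.observe();p=s['tcp_pos'];M=R.from_rotvec(s['orientation']).as_matrix();print('tip',(p+M@T).round(4),'f',s['contact_force'].round(1),'tq',s['wrist_torque'].round(2))
a,d=manip.capture('side');cv2.imwrite(f'pics/{sys.argv[1]}.png',cv2.resize(a[160:290,200:373],(800,600)))
c=manip.calibration('side');V=cv2.cvtColor(a,cv2.COLOR_BGR2HSV)[:,:,2];P=cloud(c,d)
m=(V<60);m&=(P[...,0]>.55)&(P[...,0]<.72)&(P[...,1]>.1)&(P[...,1]<.29)&(P[...,2]<.12)
m=cv2.erode(m.astype(np.uint8),np.ones((3,3)))>0
Q=P[m];print(len(Q),Q.min(0).round(3),Q.max(0).round(3))
u,sv,vt=np.linalg.svd(Q-Q.mean(0),full_matrices=False);n=vt[2]*np.sign(vt[2][2]);print('normal',n.round(3),'tilt',np.degrees(np.arccos(n[2])).round(1))
E
python3 look2.py s8; python3 arc.py .6534 22,26,30,34,38,42,46
```

```text
tip [0.5913 0.2033 0.0302] f [ 0.2 -0.2 -2.8] tq [-0.02  0.    0.03]
817 [0.585 0.128 0.007] [0.685 0.272 0.041]
normal [ 0.297 -0.065  0.953] tilt 17.7
22.0 [-0.02  0.02 -0.44] [ 0.001 -0.012  0.001]
26.0 [-0.2   0.   -0.42] [ 0.    -0.016  0.   ]
30.0 [-0.25 -0.   -0.39] [-0.    -0.016 -0.   ]
34.0 [-0.31 -0.   -0.43] [ 0.    -0.016  0.   ]
38.0 [-0.36 -0.   -0.4 ] [-0.    -0.016 -0.   ]
42.0 [-0.4   0.   -0.36] [ 0.    -0.016  0.   ]
46.0 [-0.46  0.   -0.36] [ 0.    -0.012 -0.   ]
```

View pics/s8.png

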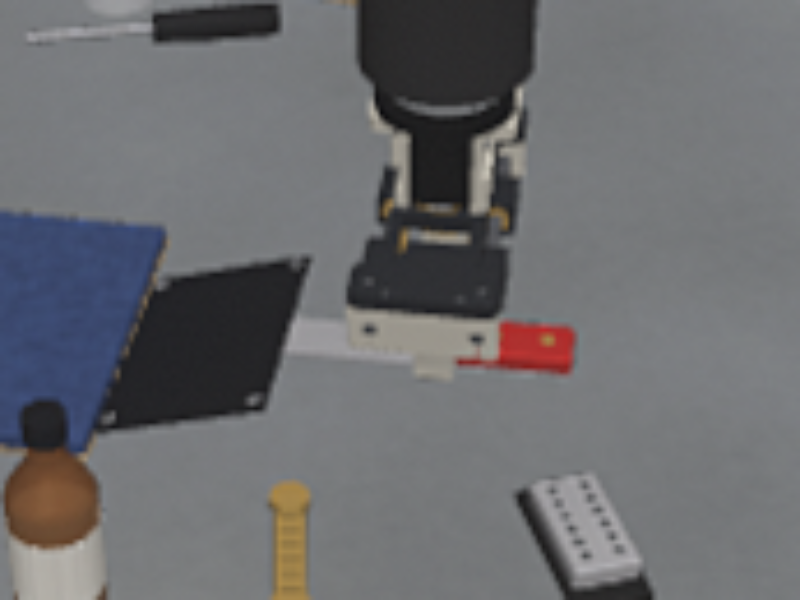

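The cover is tilted 17.7 degrees as planned. The blade sits under its near lip at (290,335) and the far edge is against the mat. I'll continue the arc.

Call:
step_arm(increments=[{"tx": -0.06, "ty": 0, "tz": -0.44, "wx": 0, "wy": -0.014, "wz": 0, "claw": 1}, {"tx": -0.2, "ty": 0, "tz": -0.42, "wx": 0, "wy": -0.016, "wz": 0, "claw": 1}, {"tx": -0.25, "ty": 0, "tz": -0.39, "wx": 0, "wy": -0.016, "wz": 0, "claw": 1}, {"tx": -0.31, "ty": 0, "tz": -0.43, "wx": 0, "wy": -0.016, "wz": 0, "claw": 1}, {"tx": -0.36, "ty": 0, "tz": -0.4, "wx": 0, "wy": -0.016, "wz": 0, "claw": 1}, {"tx": -0.4, "ty": 0, "tz": -0.36, "wx": 0, "wy": -0.016, "wz": 0, "claw": 1}, {"tx": -0.46, "ty": 0, "tz": -0.36, "wx": 0, "wy": -0.012, "wz": 0, "claw": 1}, {"tx": 0, "ty": 0, "tz": 0, "wx": 0, "wy": 0, "wz": 0, "claw": 1}])

```text
time_s: 16.32
tcp_pos: [0.5168, 0.211, 0.0841]
orientation: [0.192, 3.044, -0.007]
contact_force: [-1.4, 0.3, -2.1]
width: 0.0318
grip_force: 30.0
```

```bash
python3 look2.py s9; python3 arc.py .6534 50,55,60,65,70,75,80,85,90,95,100,105,110
```

```text
tip [0.613  0.2004 0.069 ] f [-1.4  0.3 -2.1] tq [ 0.01  0.63 -0.02]
428 [0.61  0.132 0.01 ] [0.685 0.264 0.075]
normal [ 0.698 -0.107  0.708] tilt 44.9
50.0 [-0.46  0.01 -0.44] [0.001 0.004 0.001]
55.0 [-0.7  -0.   -0.48] [0. 0. 0.]
60.0 [-0.74 -0.   -0.41] [0. 0. 0.]
65.0 [-0.78  0.   -0.34] [0. 0. 0.]
70.0 [-0.81 -0.   -0.27] [0. 0. 0.]
75.0 [-0.83 -0.   -0.2 ] [0. 0. 0.]
80.0 [-0.85  0.   -0.12] [0. 0. 0.]
85.0 [-0.86 -0.   -0.04] [0. 0. 0.]
90.0 [-0.87  0.    0.04] [0. 0. 0.]
95.0 [-0.74 -0.    0.06] [0. 0. 0.]
100.0 [-0.74  0.    0.13] [0. 0. 0.]
105.0 [-0.72 -0.    0.19] [0. 0. 0.]
110.0 [-0.7   0.    0.25] [0. 0. 0.]
```

Call:
step_arm(increments=[{"tx": -0.5, "ty": 0, "tz": -0.42, "wx": 0, "wy": 0, "wz": 0, "claw": 1}, {"tx": -0.7, "ty": 0, "tz": -0.48, "wx": 0, "wy": 0, "wz": 0, "claw": 1}, {"tx": -0.74, "ty": 0, "tz": -0.41, "wx": 0, "wy": 0, "wz": 0, "claw": 1}, {"tx": -0.78, "ty": 0, "tz": -0.34, "wx": 0, "wy": 0, "wz": 0, "claw": 1}, {"tx": -0.81, "ty": 0, "tz": -0.27, "wx": 0, "wy": 0, "wz": 0, "claw": 1}, {"tx": -0.83, "ty": 0, "tz": -0.2, "wx": 0, "wy": 0, "wz": 0, "claw": 1}, {"tx": 0, "ty": 0, "tz": 0, "wx": 0, "wy": 0, "wz": 0, "claw": 1}])

```text
time_s: 17.25
tcp_pos: [0.5585, 0.2058, 0.1091]
orientation: [0.192, 3.044, -0.007]
contact_force: [0.3, -0.4, -1.3]
width: 0.0318
grip_force: 30.0
```

```bash
python3 look2.py s10; python3 arc.py .6534 80,85,90,95,100,105,110
```

```text
tip [0.6547 0.1951 0.0939] f [ 0.3 -0.4 -1.3] tq [0.04 0.47 0.03]
80.0 [-0.81  0.   -0.15] [0.001 0.004 0.   ]
85.0 [-0.86 -0.   -0.04] [0. 0. 0.]
90.0 [-0.87  0.    0.04] [0. 0. 0.]
95.0 [-0.74 -0.    0.06] [0. 0. 0.]
100.0 [-0.74  0.    0.13] [0. 0. 0.]
105.0 [-0.72 -0.    0.19] [0. 0. 0.]
110.0 [-0.7   0.    0.25] [0. 0. 0.]Traceback (most recent call last):
  File "look2.py", line 8, in <module>
    Q=P[m];print(len(Q),Q.min(0).round(3),Q.max(0).round(3))
                        ~~~~~^^^
    return umr_minimum(a, axis, None, out, keepdims, initial, where)
ValueError: zero-size array to reduction operation minimum which has no identity
```

View pics/s10.png

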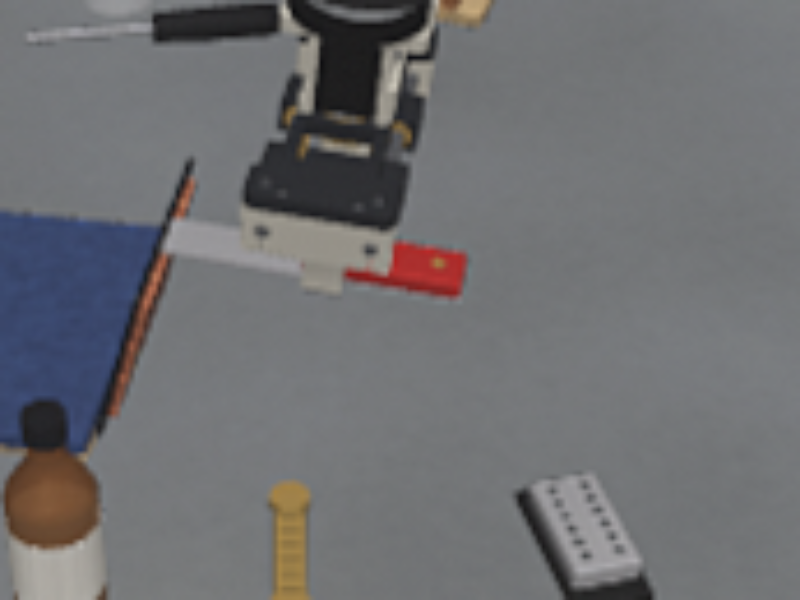

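The cover stands at about 75 degrees with the copper side facing the robot and the blade on its lip at (170,235). Next I'll push it past vertical.

Call:
step_arm(increments=[{"tx": -0.83, "ty": 0, "tz": -0.13, "wx": 0, "wy": 0, "wz": 0, "claw": 1}, {"tx": -0.86, "ty": 0, "tz": -0.04, "wx": 0, "wy": 0, "wz": 0, "claw": 1}, {"tx": -0.87, "ty": 0, "tz": 0.04, "wx": 0, "wy": 0, "wz": 0, "claw": 1}, {"tx": -0.74, "ty": 0, "tz": 0.04, "wx": 0, "wy": 0, "wz": 0, "claw": 1}, {"tx": -0.74, "ty": 0, "tz": 0.08, "wx": 0, "wy": 0, "wz": 0, "claw": 1}, {"tx": -0.72, "ty": 0, "tz": 0.1, "wx": 0, "wy": 0, "wz": 0, "claw": 1}, {"tx": 0, "ty": 0, "tz": 0, "wx": 0, "wy": 0, "wz": 0, "claw": 1}, {"tx": 0, "ty": 0, "tz": 0, "wx": 0, "wy": 0, "wz": 0, "claw": 1}])

```text
time_s: 18.3
tcp_pos: [0.6047, 0.1997, 0.1123]
orientation: [0.192, 3.044, -0.007]
contact_force: [-0.6, -0.3, -0.5]
width: 0.0316
grip_force: 30.0
```

```bash
cat > cov.py <<'E'
from h import *
s=manip.observe();p=s['tcp_pos'];M=R.from_rotvec(s['orientation']).as_matrix();print('tip',(p+M@T).round(4),'dir',-M[:,0].round(3),'f',s['contact_force'].round(1))
c0=np.array([.7526,.1658]);yaw=np.radians(-7.25);xm=np.array([np.cos(yaw),np.sin(yaw)]);ym=np.array([-xm[1],xm[0]])
for n in('side','top'):
    a,d=manip.capture(n);c=manip.calibration(n);H,S,V=cv2.split(cv2.cvtColor(a,cv2.COLOR_BGR2HSV));P=cloud(c,d)
    m=(H>3)&(H<20)&(S>70)&(P[...,0]>.58)&(P[...,0]<.86)&(P[...,1]>.05)&(P[...,1]<.28)&(P[...,2]<.13)&(P[...,2]>.01)
    m=cv2.morphologyEx(m.astype(np.uint8),cv2.MORPH_OPEN,np.ones((2,2)))
    print(n,m.sum())
    if m.sum()<60: continue
    ct=max(cv2.findContours(m,0,1)[0],key=cv2.contourArea).reshape(-1,2)
    Q=P[m>0];r=rect(c,ct,.023);print('z',np.percentile(Q[:,2],[5,50,95]).round(4),r);o=np.array(r[0])/1000-c0
    print('in mat frame mm',(o@xm*1000).round(1),(o@ym*1000).round(1))
    cv2.imwrite(f'pics/{n}_cov.png',a)
E
python3 cov.py
```

```text
tip [0.7009 0.189  0.0971] dir [ 0.988 -0.125  0.091] f [-0.6 -0.3 -0.5]
side 967
z [0.0199 0.0249 0.0279] ((710.2227172851562, 191.62240600585938), (132.15260314941406, 89.56258392333984), 82.82198333740234)
in mat frame mm -45.3 20.3
top 1273
z [0.0203 0.0236 0.0273] ((706.2468872070312, 182.9052734375), (128.28778076171875, 88.26693725585938), 82.6741714477539)
in mat frame mm -48.1 11.1
```

The cover lies flat on the mat, copper side up, with its centre at about (-48,+12) mm in the mat frame. I need to push it about 48 mm in +x.

```bash
cat > way.py <<'E'
from h import *
import sys
yaw=-7.25;xm=np.array([np.cos(np.radians(yaw)),np.sin(np.radians(yaw)),0]); ym=np.array([-xm[1],xm[0],0])
s=manip.observe();p=s['tcp_pos'];M=R.from_rotvec(s['orientation']).as_matrix()
for w in sys.argv[1:]:   # x,y(mat dirs, mm),z,pitch,n
    x,y,z,pi,n=map(float,w.split(','));P,N=tip(xm*x/1e3+ym*y/1e3+[0,0,z/1e3],yaw,pi)
    print(w);plan(P,N,int(n),p,M);p,M=P,N
E
python3 way.py 600,272,97,5,2 600,272,19.5,-3,3 630,272,19.5,-3,1
```

```text
600,272,97,5,2
t [ 3.55 -0.2  -0.34] w [0.0006 0.0021 0.0004]
t [ 3.55 -0.2  -0.33] w [0.0006 0.0021 0.0004]
600,272,19.5,-3,3
t [0.08 0.   2.14] w [-0.      0.0465  0.    ]
t [-0.02  0.    2.14] w [-0.      0.0465  0.    ]
t [-0.12  0.    2.14] w [-0.      0.0465  0.    ]
630,272,19.5,-3,1
t [-3.    0.   -0.16] w [0. 0. 0.]
```

Call:
step_arm(increments=[{"tx": 3.55, "ty": -0.2, "tz": -0.34, "wx": 0, "wy": 0.002, "wz": 0, "claw": 1}, {"tx": 3.55, "ty": -0.2, "tz": -0.33, "wx": 0, "wy": 0.002, "wz": 0, "claw": 1}, {"tx": 0.08, "ty": 0, "tz": 2.14, "wx": 0, "wy": 0.0465, "wz": 0, "claw": 1}, {"tx": -0.02, "ty": 0, "tz": 2.14, "wx": 0, "wy": 0.0465, "wz": 0, "claw": 1}, {"tx": -0.12, "ty": 0, "tz": 2.14, "wx": 0, "wy": 0.0465, "wz": 0, "claw": 1}, {"tx": 0, "ty": 0, "tz": 0, "wx": 0, "wy": 0, "wz": 0, "claw": 1}, {"tx": 0, "ty": 0, "tz": 0, "wx": 0, "wy": 0, "wz": 0, "claw": 1}])

```text
time_s: 19.27
tcp_pos: [0.5369, 0.2044, 0.049]
orientation: [-0.194, -3.085, -0.007]
contact_force: [-0.1, -0.0, -1.3]
width: 0.0317
grip_force: 30.0
```

```bash
python3 cov.py; python3 way.py 600,271,19.5,-3,1 630,271,19.5,-3,2 682,271,19.5,-3,6
python3 - <<'E'
import cv2
a=cv2.imread('pics/side_cov.png');cv2.imwrite('pics/s11.png',cv2.resize(a[170:290,190:350],(800,600)))
E
```

```text
tip [0.6301 0.1942 0.0202] dir [ 0.991 -0.125 -0.051] f [-0.1 -0.  -1.3]
side 963
z [0.0201 0.0248 0.0278] ((710.1347045898438, 191.58663940429688), (132.12464904785156, 89.2418212890625), 83.05805969238281)
in mat frame mm -45.4 20.2
top 1705
z [0.0188 0.0233 0.0261] ((705.8395385742188, 183.0921630859375), (128.5530242919922, 89.82470703125), 82.78152465820312)
in mat frame mm -48.6 11.3
600,271,19.5,-3,1
t [ 0.03 -0.13  0.1 ] w [0.0018 0.002  0.0014]
630,271,19.5,-3,2
t [-1.5   0.   -0.08] w [0. 0. 0.]
t [-1.5   0.   -0.08] w [0. 0. 0.]
682,271,19.5,-3,6
t [-0.87 -0.   -0.05] w [0. 0. 0.]
t [-0.87 -0.   -0.05] w [0. 0. 0.]
t [-0.87 -0.   -0.05] w [0. 0. 0.]
t [-0.87 -0.   -0.05] w [0. 0. 0.]
t [-0.87 -0.   -0.05] w [0. 0. 0.]
t [-0.87 -0.   -0.05] w [0. 0. 0.]
```

View pics/s11.png

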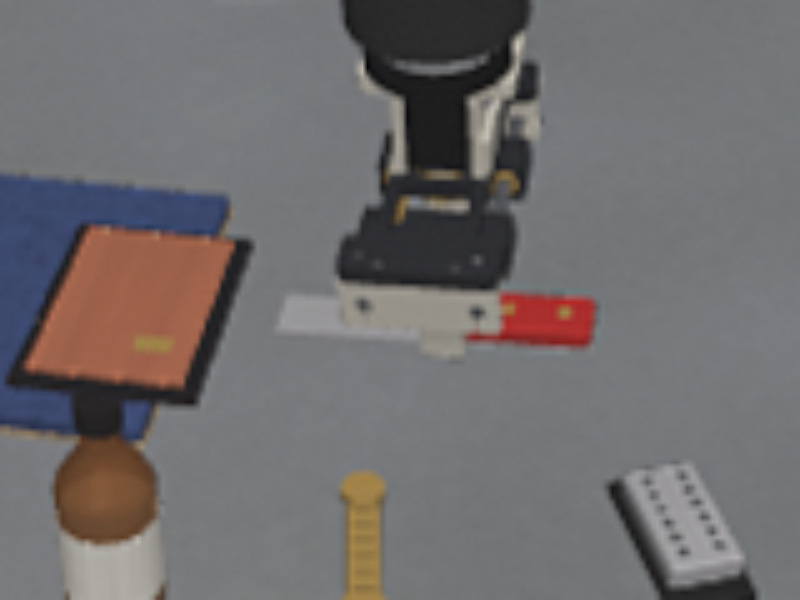

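The cover is copper-up on the mat with its near edge, from (250,240) to (195,400), overhanging. The blade is aligned with its middle, so I'll push.

Call:
step_arm(increments=[{"tx": -1.5, "ty": -0.1, "tz": 0, "wx": 0, "wy": 0, "wz": 0, "claw": 1}, {"tx": -1.5, "ty": 0, "tz": -0.08, "wx": 0, "wy": 0, "wz": 0, "claw": 1}, {"tx": -0.8, "ty": 0, "tz": -0.04, "wx": 0, "wy": 0, "wz": 0, "claw": 1}, {"tx": -0.5, "ty": 0, "tz": -0.03, "wx": 0, "wy": 0, "wz": 0, "claw": 1}, {"tx": -0.5, "ty": 0, "tz": -0.03, "wx": 0, "wy": 0, "wz": 0, "claw": 1}, {"tx": -0.5, "ty": 0, "tz": -0.03, "wx": 0, "wy": 0, "wz": 0, "claw": 1}, {"tx": -0.5, "ty": 0, "tz": -0.03, "wx": 0, "wy": 0, "wz": 0, "claw": 1}, {"tx": 0, "ty": 0, "tz": 0, "wx": 0, "wy": 0, "wz": 0, "claw": 1}])

```text
time_s: 20.38
tcp_pos: [0.5949, 0.1962, 0.0479]
orientation: [-0.194, -3.084, -0.007]
contact_force: [-1.0, 0.5, -1.4]
width: 0.0319
grip_force: 30.0
```

```bash
python3 cov.py
```

```text
tip [0.688 0.186 0.019] dir [ 0.991 -0.125 -0.051] f [-1.   0.5 -1.4]
side 964
z [0.0204 0.025  0.0281] ((729.3363037109375, 189.10205078125), (132.13796997070312, 89.32068634033203), 82.30132293701172)
in mat frame mm -26.0 20.2
top 1430
z [0.0194 0.0234 0.026 ] ((725.1895751953125, 180.044921875), (128.44383239746094, 89.58583068847656), 82.60790252685547)
in mat frame mm -29.0 10.7
```

Call:
step_arm(increments=[{"tx": -0.56, "ty": 0, "tz": -0.03, "wx": 0, "wy": 0, "wz": 0, "claw": 1}, {"tx": -0.56, "ty": 0, "tz": -0.03, "wx": 0, "wy": 0, "wz": 0, "claw": 1}, {"tx": -0.56, "ty": 0, "tz": -0.03, "wx": 0, "wy": 0, "wz": 0, "claw": 1}, {"tx": -0.56, "ty": 0, "tz": -0.03, "wx": 0, "wy": 0, "wz": 0, "claw": 1}, {"tx": -0.5, "ty": 0, "tz": -0.03, "wx": 0, "wy": 0, "wz": 0, "claw": 1}, {"tx": 0, "ty": 0, "tz": 0, "wx": 0, "wy": 0, "wz": 0, "claw": 1}])

```text
time_s: 21.22
tcp_pos: [0.6222, 0.1927, 0.0479]
orientation: [-0.195, -3.084, -0.007]
contact_force: [-0.2, 0.1, -1.0]
width: 0.0314
grip_force: 30.0
```

```bash
python3 cov.py; python3 way.py 665,271,19,-3,1 600,271,40,-3,3 590,100,40,0,5 590,100,2,0,2; python3 - <<'E'
from h import *
c=manip.calibration('top');a=cv2.imread('pics/top_cov.png');H,S,V=cv2.split(cv2.cvtColor(a,cv2.COLOR_BGR2HSV))
m=(H>105)&(H<125)&(S>120)&(V<150)
m=cv2.morphologyEx(m.astype(np.uint8),cv2.MORPH_OPEN,np.ones((3,3)))
m[:90]=0;m[190:]=0;m[:,:140]=0;m[:,260:]=0
print(rect(c,np.argwhere(m)[:,::-1],.014))
E
```

```text
tip [0.7153 0.1824 0.0191] dir [ 0.991 -0.125 -0.051] f [-0.2  0.1 -1. ]
side 959
z [0.0203 0.0251 0.0281] ((757.2493286132812, 185.58029174804688), (131.71253967285156, 90.05046081542969), 83.03977966308594)
in mat frame mm 2.1 20.2
top 1305
z [0.0193 0.0232 0.0262] ((752.4956665039062, 175.95106506347656), (126.60162353515625, 89.95878601074219), 82.45015716552734)
in mat frame mm -1.4 10.1
665,271,19,-3,1
t [ 2.11 -0.01  0.11] w [0.0013 0.0009 0.0007]
600,271,40,-3,3
t [ 2.2  -0.   -0.59] w [0. 0. 0.]
t [ 2.2  -0.   -0.59] w [0. 0. 0.]
t [ 2.2  -0.   -0.59] w [0. 0. 0.]
590,100,40,0,5
t [ 0.22 -3.42  0.11] w [ 0.     -0.0105  0.    ]
t [ 0.22 -3.42  0.11] w [ 0.     -0.0105  0.    ]
t [ 0.22 -3.42  0.11] w [ 0.     -0.0105  0.    ]
t [ 0.23 -3.42  0.1 ] w [ 0.     -0.0105  0.    ]
t [ 0.23 -3.42  0.1 ] w [ 0.     -0.0105  0.    ]
590,100,2,0,2
t [0.  0.  1.9] w [0. 0. 0.]
t [0.  0.  1.9] w [0. 0. 0.]
((752.5598754882812, 163.20449829101562), (200.56173706054688, 147.33311462402344), 82.6009750366211)
```

The cover is centred at (-1.4,+10) mm in the mat frame. I'll back off and lay the lifter down.

Call:
step_arm(increments=[{"tx": 1.0, "ty": 0, "tz": 0, "wx": 0, "wy": 0, "wz": 0, "claw": 1}, {"tx": 2.2, "ty": 0, "tz": -0.59, "wx": 0, "wy": 0, "wz": 0, "claw": 1}, {"tx": 2.6, "ty": 0, "tz": -0.8, "wx": 0, "wy": 0, "wz": 0, "claw": 1}, {"tx": 3.0, "ty": 0, "tz": -0.59, "wx": 0, "wy": 0, "wz": 0, "claw": 1}, {"tx": 0.22, "ty": -3.42, "tz": 0.11, "wx": 0, "wy": -0.011, "wz": 0, "claw": 1}, {"tx": 0.22, "ty": -3.42, "tz": 0.11, "wx": 0, "wy": -0.011, "wz": 0, "claw": 1}, {"tx": 0.22, "ty": -3.42, "tz": 0.11, "wx": 0, "wy": -0.011, "wz": 0, "claw": 1}, {"tx": 0.22, "ty": -3.42, "tz": 0.1, "wx": 0, "wy": -0.011, "wz": 0, "claw": 1}, {"tx": 0.22, "ty": -3.42, "tz": 0.1, "wx": 0, "wy": -0.011, "wz": 0, "claw": 1}, {"tx": 0, "ty": 0, "tz": 0, "wx": 0, "wy": 0, "wz": 0, "claw": 1}])

```text
time_s: 22.58
tcp_pos: [0.501, 0.0335, 0.0672]
orientation: [0.2, 3.133, 0.001]
contact_force: [0.2, 0.2, -1.4]
width: 0.0318
grip_force: 30.0
```

```bash
python3 cov.py; python3 way.py 590,100,3,0,3 590,100,1,0,1
```

```text
tip [0.5955 0.0229 0.0435] dir [ 0.992 -0.127  0.003] f [ 0.2  0.2 -1.4]
side 954
z [0.0201 0.0251 0.028 ] ((756.6550903320312, 185.86148071289062), (132.0706787109375, 89.63737487792969), 82.93067169189453)
in mat frame mm 1.5 20.4
top 1664
z [0.019  0.0232 0.0259] ((752.5585327148438, 176.78201293945312), (128.2901611328125, 90.10478210449219), 82.41215515136719)
in mat frame mm -1.4 10.9
590,100,3,0,3
t [-0.02 -0.    1.35] w [0.0005 0.0013 0.0001]
t [-0.02  0.    1.35] w [0.0005 0.0013 0.0001]
t [-0.03  0.    1.35] w [0.0005 0.0013 0.0001]
590,100,1,0,1
t [0.  0.  0.2] w [0. 0. 0.]
```

Call:
step_arm(increments=[{"tx": 0, "ty": 0, "tz": 1.4, "wx": 0, "wy": 0, "wz": 0, "claw": 1}, {"tx": 0, "ty": 0, "tz": 1.4, "wx": 0, "wy": 0, "wz": 0, "claw": 1}, {"tx": 0, "ty": 0, "tz": 1.0, "wx": 0, "wy": 0, "wz": 0, "claw": 1}, {"tx": 0, "ty": 0, "tz": 0.3, "wx": 0, "wy": 0, "wz": 0, "claw": 1}, {"tx": 0, "ty": 0, "tz": 0.1, "wx": 0, "wy": 0, "wz": 0, "claw": 1}, {"tx": 0, "ty": 0, "tz": 0, "wx": 0, "wy": 0, "wz": 0, "claw": 1}, {"tx": 0, "ty": 0, "tz": 0, "wx": 0, "wy": 0, "wz": 0, "claw": 1}])

```text
time_s: 23.55
tcp_pos: [0.5032, 0.0354, 0.0255]
orientation: [0.197, 3.132, 0.002]
contact_force: [-0.1, 0.0, -2.4]
width: 0.0315
grip_force: 30.0
```

Call:
step_arm(increments=[{"tx": 0, "ty": 0, "tz": 0.1, "wx": 0, "wy": 0, "wz": 0, "claw": 1}, {"tx": 0, "ty": 0, "tz": 0, "wx": 0, "wy": 0, "wz": 0, "claw": 1}, {"tx": 0, "ty": 0, "tz": 0, "wx": 0, "wy": 0, "wz": 0, "claw": 0.5}, {"tx": 0, "ty": 0, "tz": 0, "wx": 0, "wy": 0, "wz": 0, "claw": 0.3}, {"tx": 0, "ty": 0, "tz": 0, "wx": 0, "wy": 0, "wz": 0, "claw": 0.2}, {"tx": 0, "ty": 0, "tz": -2, "wx": 0, "wy": 0, "wz": 0, "claw": 0.2}, {"tx": 0, "ty": 0, "tz": -4, "wx": 0, "wy": 0, "wz": 0, "claw": 0.2}, {"tx": 0, "ty": 0, "tz": -4, "wx": 0, "wy": 0, "wz": 0, "claw": 0.2}, {"tx": 0, "ty": 0, "tz": 0, "wx": 0, "wy": 0, "wz": 0, "claw": 0.2}])

```text
time_s: 24.68
tcp_pos: [0.5046, 0.036, 0.1273]
orientation: [0.196, 3.127, 0.006]
contact_force: [0.2, 0.2, -1.1]
width: 0.0703
grip_force: 0.0
```

```bash
python3 cov.py; python3 - <<'E'
from h import *
n='side';a,d=manip.capture(n);cv2.imwrite('pics/fin.png',a);c=manip.calibration(n);P=cloud(c,d)
H,S,V=cv2.split(cv2.cvtColor(a,cv2.COLOR_BGR2HSV))
m=((H<6)|(H>174))&(S>150)&(abs(P[...,1]-.04)<.06)&(P[...,0]>.35)&(P[...,0]<.6)
Q=P[m];print(len(Q),np.percentile(Q,[5,50,95],axis=0).round(4))
E
```

```text
tip [0.5992 0.0257 0.1041] dir [ 0.992 -0.125  0.009] f [ 0.2  0.2 -1.1]
side 951
z [0.0199 0.0252 0.0282] ((757.1558227539062, 185.62203979492188), (131.72637939453125, 90.05975341796875), 82.94619750976562)
in mat frame mm 2.0 20.2
top 1660
z [0.0189 0.0232 0.0261] ((752.7548217773438, 176.59510803222656), (128.18382263183594, 89.88553619384766), 82.63005065917969)
in mat frame mm -1.2 10.7
197 [[0.4357 0.0263 0.0089]
 [0.4754 0.0466 0.0141]
 [0.5156 0.0585 0.0171]]
```

View pics/fin.png

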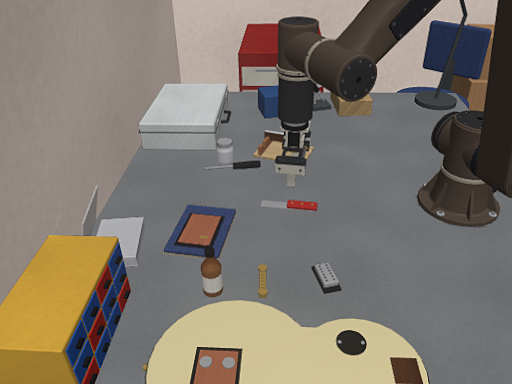

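The cover is copper-up on the mat at (200,230). The lifter lies flat on the bench at (290,204) with the handle up, and nothing else has moved. I'll hand the job in.

```bash
python3 -c "
from workcell import manip
print(manip.close_job())"
```

```text
the job is handed in; nothing more can be done
None
```

I've handed the job in; no score came back. The last pictures show the cover flat on the mat, copper side up and about 11 mm off centre, with the lifter flat on the bare bench, handle up, and nothing else visibly moved.

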